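# Clamp a paint can in the shaker at the paint desk

## Task

A pint paint can has been set down loosely on the cradle plate of the can shaker. With the fingertips, push it back along the plate, without lifting or tipping it, until it sits fully home in the V-shaped stop; then push the handle of the toggle clamp over and down until it snaps past centre and locks, with the clamp's rubber foot pressing on the lid. Leave the other things on the counter where they are.

Things in the scene. Friction and masses are not known exactly. Their poses are not given: they have to be found in the camera images.
- shaker: Can shaker fixed to the counter. Origin: on the counter, below the middle of a can that is home. Own x: the can's way into the V stop; y: from the motor housing to the clamp; z up. Steel cradle plate: top at z = 55 mm, x -107 to 63, y -68 to 156. Motor housing: grey box, x -120 to 120, y -305 to -90, top 160. Clamp column: x -22 to 22, y 78 to 150, bracket up to 189. Bolted down, cannot move
- home (a point): point on the cradle plate, 55 mm above the counter, where the middle of the can's underside lies when the can touches both faces of the V stop: two upright steel faces, 45 mm tall and 52 mm long, at 60 degrees to each other, open towards the shaker's -x
- can: the pint can to be clamped: steel tin with a white paper label, 86 mm diameter, 97 mm tall, 0.4 to 0.8 kg, standing upright on the cradle plate 30 to 55 mm short of home (in the shaker's -x) and up to 14 mm to either side. Origin: centre of its underside
- clamp_handle (a joint): angle (rad) between clamp handle and clamp arm: 0 = open, as found; about 2.68 = locked at its stop. Toggle links lower the arm as the handle is pushed down. Let go before dead centre (about 2.6, the handle then 5 degrees above level), it springs back open; past it the clamp snaps to 2.68 and stays. Takes up to about 8 N, square to the handle, near its end
- handle_end (a point): free end of the clamp handle, on its middle line: a bar 120 mm long, with a black round grip 18 mm thick over its last 93 mm, in the shaker's plane x = 0. Its end, in the shaker's frame: open, y 171, z 262 mm, handle pointing to +y and up, 60 degrees above level; at 55 degrees y 181, z 259; at 37 degrees y 216, z 247; at 28 degrees y 225, z 240; locked, level along +y, y 233, z 194
- clamp_foot: rubber foot, 25 mm diameter, on a sprung spindle at the end of the steel clamp arm, which pivots at y 95, z 178 mm in the shaker's plane x = 0. Open, the arm stands upright to z 280 mm, the foot pointing inwards to y 70 mm. Locked on a can that is home, the foot presses the middle of its lid with about 8 N. Origin: centre of its pressing face
- spare_can: another pint can of the same kind, standing on the counter behind the clamp handle. Leave it. Origin: centre of its underside
- tub: white plastic filler tub with a red lid, 100 mm diameter, 105 mm tall, on the counter behind the V stop. Leave it. Origin: centre of its underside
- cartridge: sealant cartridge, 50 mm diameter, 265 mm tall with its nozzle, standing on the counter behind the motor housing. Leave it. Origin: centre of its underside
- putty_knife: putty knife, 200 mm long, lying on the motor housing. Leave it
- brush: paint brush, 210 mm long, lying on the counter in front of the shaker. Leave it
- sample_jar: sample jar, 56 mm diameter, 62 mm tall, on the counter in front of the cradle. Leave it. Origin: centre of its underside
- hammer: hammer, 270 mm long, lying on the counter to the clamp's outer side. Leave it

How it is judged:
By the outcome, as a careful person would: the job done as asked, in the order asked, and still so for the second after the job is handed in, with the robot touching nothing.
It also fails if it takes over 64 s, if anything falls off the work surface, if the arm or the gripper's body presses on something with over 40 N, if the wrist force passes 120 N, or if a joint passes its speed limit or range.

## Robot

A 7-joint arm with a two-finger parallel gripper is mounted at the origin on the work surface. World frame = base frame: x ahead of the robot, y to its left, z up, the work surface at z = 0. Lengths are in m, angles in rad, forces in N, time in s.
With the tool pointing down it reaches from about 0.425 to 1.025 m from the base axis. Payload 9.4 kg.
Tool frame: the origin (TCP) lies on the centre line of the jaws, within the pads' length; the fingertips stand 19 mm ahead of it and the grasp point (between the pads) is the TCP; z points along the fingers, y is the line along which they close (so a half turn about z gives the same grasp; the last joint's range is limited). The gripper opens to 93 mm and grips with 3 to 60 N. Pads are 15 mm wide; open, the fingers measure 128 mm over their backs; the gripper's body (75 mm by 188 mm) begins 65 mm behind the grasp point.
Start: joints at [-1.205, 0.599, -0.003, 1.599, 0.002, 0.943, -0.08], TCP at [0.311, 0.655, 0.238] pointing down, gripper open.
Joint ranges: [-2.57, 2.57], [-0.35, 1.97], [-1.29, 1.29], [0.11, 2.56], [-1.05, 4.19], [0.11, 1.86], [-2.63, 2.63]. Speed limits (rad/s): [2.22, 2.22, 3.01, 3.01, 3.14, 3.14, 3.14].

## Interface

Orientations are given as a unit quaternion [x, y, z, w].
In Python, from station import r gives the robot as it stands. The module is installed in compiled form; this text tells all that it offers.
- The arm moves only by the shell command python3 -m creep 'ROWS'. ROWS is JSON, a list of rows, each an object of numbers: "jaw": the finger opening in m, from 0 to 0.093; "tx", "ty", "tz": the shift along the tool's x, y, z in m; "ax", "ay", "az": the turn, a rotation vector about the tool's x, y, z in degrees. A call has 1 to 12 rows; each row shifts and turns the commanded pose from where the row before left it, along the tool's axes as they then stand; what a row does not reach is not made up. A row lasts 1/8 s, in which the tool goes at most 62.5 mm and 10.7 degrees, less where a joint would pass 70% of its speed; a pose out of reach is approached as far as the arm can. A call is refused whole if a number of a shift passes 0.0625 or a number of a turn 10.7, either way. A call with a gripper value outside its range is refused whole. The fingers move at their own pace and stop on an object; the grip force is fixed at half the most. Time passes only in rows, so rows that do not move let the fingers close. It gives the time, the measured TCP pose, the force, the opening and the grip force at its end, in the units of the state.
- r.observe(): the state, without advancing time (a new reading comes with each control period).
- r.capture(name): name is "scene" or "top"; returns a dict with "image" (400x640x3 uint8, red, green, blue), "mtx" (3x3 intrinsics, pixels), "extrinsics" (4x4, takes a point from world to camera coordinates). Camera axes: x right, y down, z forward; pixel columns grow to the right and rows downward; lengths in m; the calibration is good to about 2 mm. A picture is of the moment at which its call begins. There is no depth.
- r.finish_job(): hands the job in; it is judged then, once.
The state is a dict: "time_s": time; "q": joint angles; "joint_velocities": joint speeds; "joint_torque": joint torques, N m; "eef_pos": TCP position; "tcp_rot": TCP orientation; "wrist_force": force on the tool from outside, world axes, zero at the start; "wrist_torque": the same for the moment, N m; "grip_width": finger opening in m; "gripper_force": force on a finger pad.
Only numpy, scipy, OpenCV 4.12 (cv2) and the standard library are available. Lean on these libraries where they do the work, as an engineer would, in place of code of your own. Each camera call takes 0.05 s, during which the arm holds its last target. There are 200 camera calls.

## Working session

There is one attempt and no reset: what is moved stays moved. The work goes in short steps, Python scripts to look and compute and a shell command to move; the robot and the scene stay as the last step left them, time stands still between calls to the robot, and variables do not carry over. Pictures are saved under pics/ and viewed, at most 10 in all, crops included, and the job is handed in when it is done.

```bash
mkdir -p pics; python3 - <<'E'
from station import r
import cv2,numpy as np
for n in("scene","top"):
    c=r.capture(n);cv2.imwrite(f"pics/{n}0.png",c["image"][:,:,::-1])
    np.savez(f"{n}0.npz",**c);print(n,c["mtx"].tolist(),np.round(c["extrinsics"],3).tolist())
o=r.observe();print({k:np.round(v,3).tolist() for k,v in o.items()})
E
```

```text
scene [[435.2516410709767, 0.0, 318.3228851017812], [0.0, 435.2516410709767, 196.35587693583824], [0.0, 0.0, 1.0]] [[0.849, 0.529, 0.001, -0.48], [0.43, -0.69, -0.582, -0.149], [-0.307, 0.495, -0.813, 1.51], [0.0, 0.0, 0.0, 1.0]]
top [[519.7066429776598, 0.0, 317.85720744679185], [0.0, 519.7066429776598, 193.86101654936516], [0.0, 0.0, 1.0]] [[0.029, -1.0, -0.01, -0.014], [-0.996, -0.028, -0.088, 0.591], [0.088, 0.013, -0.996, 1.395], [0.0, 0.0, 0.0, 1.0]]
{'time_s': 0.1, 'q': [-1.205, 0.6, -0.003, 1.6, 0.002, 0.943, -0.08], 'joint_velocities': [-0.0, -0.002, 0.001, -0.003, -0.002, 0.001, -0.001], 'joint_torque': [0.006, -76.655, 1.503, -25.294, -0.052, 0.014, 0.0], 'eef_pos': [0.31, 0.655, 0.237], 'tcp_rot': [0.22, 0.976, -0.001, -0.0], 'wrist_force': [-0.389, 0.742, -0.139], 'wrist_torque': [0.042, -0.008, -0.01], 'gripper_force': 0.0, 'grip_width': 0.093}
```

View pics/scene0.png

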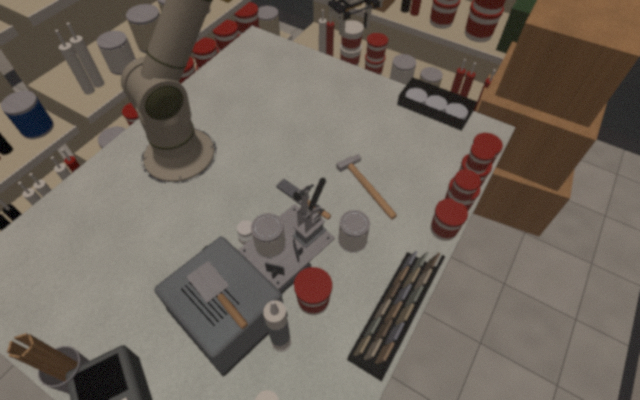

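View pics/top0.png

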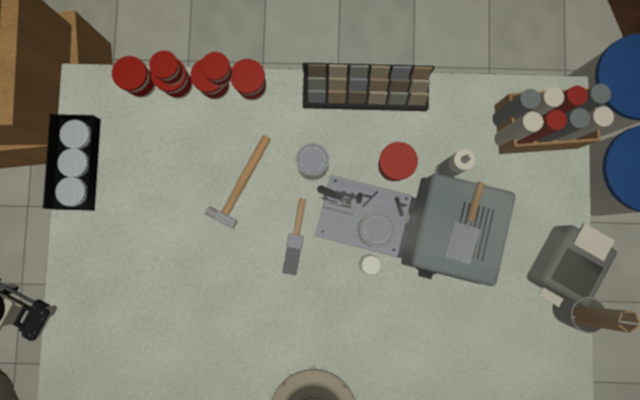

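```bash
python3 - <<'E'
import cv2,numpy as np
a=np.load("top0.npz")["image"][130:300,270:530,::-1];b=np.load("scene0.npz")["image"][165:305,215:385,::-1]
cv2.imwrite("pics/topc.png",cv2.resize(a,(780,510),interpolation=cv2.INTER_CUBIC))
cv2.imwrite("pics/scenec.png",cv2.resize(b,(680,560),interpolation=cv2.INTER_CUBIC))
E
```

```text
(no output)
```

View pics/topc.png

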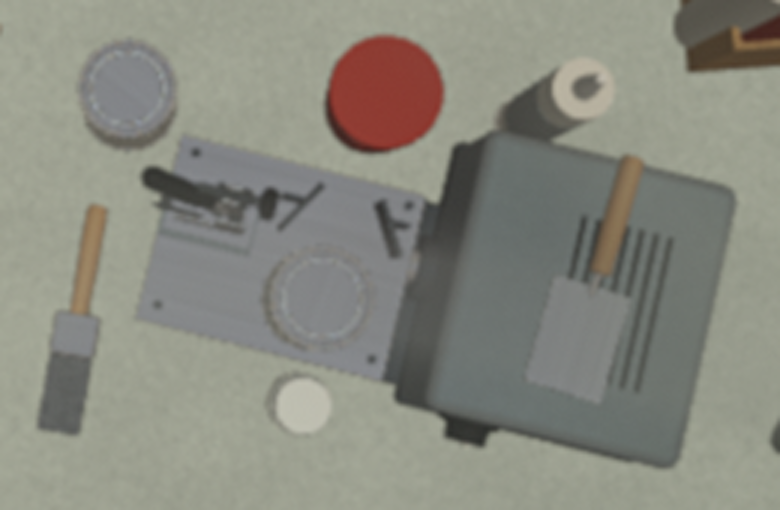

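View pics/scenec.png

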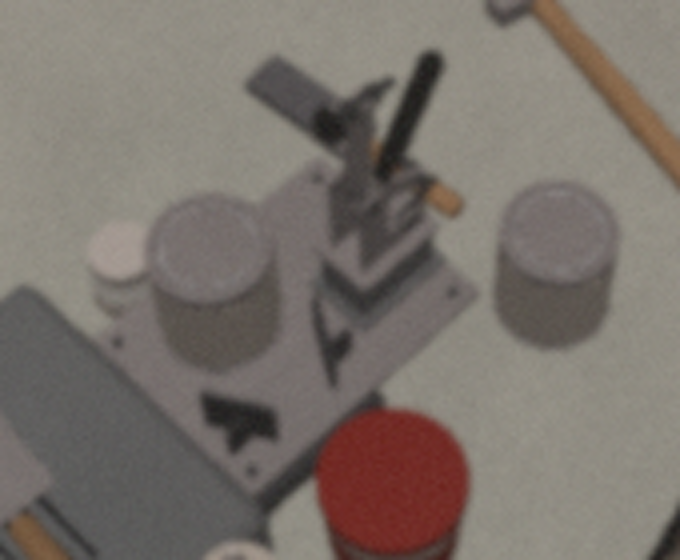

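```bash
cat >h.py <<'E'
import numpy as np
from scipy.optimize import least_squares
C={n:np.load(f"{n}0.npz") for n in("scene","top")}
def proj(n,P):
    c=C[n];p=np.c_[P,np.ones(len(P))]@c["extrinsics"].T;p=p[:,:3]@c["mtx"].T;return p[:,:2]/p[:,2:]
def px(n,u,v): return (270+u/3,130+v/3) if n=="top" else (215+u/4,165+v/4)
def R(a): return np.array([[np.cos(a),-np.sin(a)],[np.sin(a),np.cos(a)]])
def ray(n,uv,z):
    f=lambda q:proj(n,np.array([[q[0],q[1],z]]))[0]-uv
    return least_squares(f,[.6,0]).x
E
python3 - <<'E'
from h import *
pts=[("top",183,135,.063,.156,.055),("top",137,318,-.107,.156,.055),("top",148,176,0,.171,.260),
("scene",480,293,.063,.156,.055),("scene",318,160,-.107,.156,.055),("scene",432,56,0,.171,.260)]
def f(p):
    o=[]
    for n,u,v,x,y,z in pts:
        w=R(p[2])@[x,y]+p[:2];o.append(proj(n,np.array([[*w,z]]))[0]-px(n,u,v))
    return np.ravel(o)
s=least_squares(f,[.6,-.1,0]);p=s.x;print(p,np.degrees(p[2]));print(s.fun.round(1))
for nm,n,u,v,z in [("can","top",322,297,.152),("can","scene",210,247,.152),("jar","top",302,405,.062),("jar","scene",122,250,.062),("spare","top",128,90,.097),("tub","top",386,92,.105)]:
    w=ray(n,px(n,u,v),z);print(nm,n,w.round(4),(R(p[2]).T@(w-p[:2])).round(4))
E
```

```text
[ 0.5471343  -0.1715112  -0.21575455] -12.361825069749857
[ 0.6 -0.5  0.6  0.1  0.7 -0.4  0.  -0.9 -0.5 -1.6  0.6 -0.5]
can top [ 0.4971 -0.148 ] [-0.0539  0.0123]
can scene [ 0.4991 -0.1499] [-0.0515  0.0108]
jar top [ 0.4043 -0.1415] [-0.1459 -0.0013]
jar scene [ 0.4067 -0.1452] [-0.1428 -0.0044]
spare top [0.6734 0.0184] [0.0827 0.2125]
tub top [ 0.6765 -0.2047] [ 0.1335 -0.0047]
```

```bash
cat >>h.py <<'E'
from scipy.spatial.transform import Rotation as Ro
S=np.array([.5471,-.1715]);A=-.21575
def go(x,y,z):
    "tool shift to bring TCP to shaker-frame point (m)"
    from station import r
    o=r.observe();w=np.r_[R(A)@[x,y]+S,z];m=Ro.from_quat(o["tcp_rot"])
    cur=R(A).T@(np.array(o["eef_pos"][:2])-S)
    ya=m.as_matrix()[:,1];print("t",round(o["time_s"],2),"shaker",cur.round(4),round(o["eef_pos"][2],4),"yaw",np.degrees(np.arctan2(-ya[0],ya[1])).round(1),"F",np.round(o["wrist_force"],1),"shift",m.inv().apply(w-o["eef_pos"]).round(4))
E
python3 -m creep '[{"jaw":0.05,"az":-10},{"jaw":0.05,"az":-10},{"jaw":0.05,"az":-10},{"jaw":0.05}]'
python3 -c "
from h import *
go(-.1065,-.0052,.238)"
```

```text
t 0.1 shaker [-0.408   0.7564] 0.2368 yaw -25.4 F [-0.4  0.7 -0.1] shift [-4.652e-01 -6.742e-01 -1.000e-04]invalid input
```

```bash

python3 -m creep '[{"jaw":0.05,"tx":0,"ty":0,"tz":0,"ax":0,"ay":0,"az":-10},{"jaw":0.05,"tx":0,"ty":0,"tz":0,"ax":0,"ay":0,"az":-10},{"jaw":0.05,"tx":0,"ty":0,"tz":0,"ax":0,"ay":0,"az":-10}]'
python3 -c "
from h import *
go(-.1065,-.0052,.238)"
```

```text
time_s: 0.48
eef_pos: [0.3105, 0.6549, 0.2371]
tcp_rot: [-0.043, 0.999, -0.0, -0.0]
wrist_force: [0.1, -0.0, -0.1]
grip_width: 0.0674
gripper_force: 0.0
t 0.47 shaker [-0.4081  0.7565] 0.2371 yaw 5.0 F [ 0.1 -0.  -0.1] shift [-6.10e-02 -8.17e-01 -2.00e-04]
```

```bash

python3 -m creep '[{"jaw":0.05,"tx":-0.02,"ty":-0.058,"tz":0,"ax":0,"ay":0,"az":0},{"jaw":0.05,"tx":-0.02,"ty":-0.058,"tz":0,"ax":0,"ay":0,"az":0},{"jaw":0.05,"tx":-0.02,"ty":-0.058,"tz":0,"ax":0,"ay":0,"az":0},{"jaw":0.05,"tx":0,"ty":-0.06,"tz":0,"ax":0,"ay":0,"az":0},{"jaw":0.05,"tx":0,"ty":-0.06,"tz":0,"ax":0,"ay":0,"az":0},{"jaw":0.05,"tx":0,"ty":-0.06,"tz":0,"ax":0,"ay":0,"az":0},{"jaw":0.05,"tx":0,"ty":-0.06,"tz":0,"ax":0,"ay":0,"az":0},{"jaw":0.05,"tx":0,"ty":-0.06,"tz":0,"ax":0,"ay":0,"az":0},{"jaw":0.05,"tx":0,"ty":-0.06,"tz":0,"ax":0,"ay":0,"az":0},{"jaw":0.05,"tx":0,"ty":-0.06,"tz":0,"ax":0,"ay":0,"az":0},{"jaw":0.05,"tx":0,"ty":-0.06,"tz":0,"ax":0,"ay":0,"az":0},{"jaw":0.05,"tx":0,"ty":0,"tz":0,"ax":0,"ay":0,"az":0}]'
python3 -c "
from h import *
go(-.1065,-.0052,.238)"
```

```text
time_s: 1.98
eef_pos: [0.4229, 0.0038, 0.2376]
tcp_rot: [-0.036, 0.999, -0.001, -0.0]
wrist_force: [-0.4, 0.7, 0.6]
grip_width: 0.0498
gripper_force: 0.0
t 1.98 shaker [-0.1588  0.1446] 0.2376 yaw 4.2 F [-0.4  0.7  0.6] shift [-0.0075 -0.1585 -0.0003]
```

Now across and down to the start behind the can (TCP z 0.114).

```bash

python3 -m creep '[{"jaw":0.05,"tx":-0.004,"ty":-0.053,"tz":0,"ax":0,"ay":0,"az":0},{"jaw":0.05,"tx":-0.004,"ty":-0.053,"tz":0,"ax":0,"ay":0,"az":0},{"jaw":0.05,"tx":0,"ty":-0.052,"tz":0,"ax":0,"ay":0,"az":0},{"jaw":0.05,"tx":0,"ty":0,"tz":0.04,"ax":0,"ay":0,"az":0},{"jaw":0.05,"tx":0,"ty":0,"tz":0.04,"ax":0,"ay":0,"az":0},{"jaw":0.05,"tx":0,"ty":0,"tz":0.02,"ax":0,"ay":0,"az":0},{"jaw":0.05,"tx":0,"ty":0,"tz":0.0,"ax":0,"ay":0,"az":0},{"jaw":0.05,"tx":0,"ty":0,"tz":0,"ax":0,"ay":0,"az":0}]'
python3 - <<'E'
from h import *
from station import r
import cv2
go(-.1065,-.0052,.114)
ims=[]
for n,(u,v) in (("top",(370,225)),("scene",(270,235))):
    c=r.capture(n);ims.append(cv2.resize(c["image"][v-70:v+70,u-65:u+65,::-1],(390,420),interpolation=cv2.INTER_CUBIC))
cv2.imwrite("pics/p1.png",np.hstack(ims))
E
```

```text
time_s: 2.98
eef_pos: [0.4445, -0.1483, 0.1382]
tcp_rot: [-0.041, 0.999, 0.0, 0.0]
wrist_force: [1.0, 0.3, 0.4]
grip_width: 0.0501
gripper_force: 0.0
t 2.98 shaker [-0.1052  0.0007] 0.1382 yaw 4.7 F [1.  0.3 0.4] shift [ 0.003  -0.0053  0.0242]
```

View pics/p1.png

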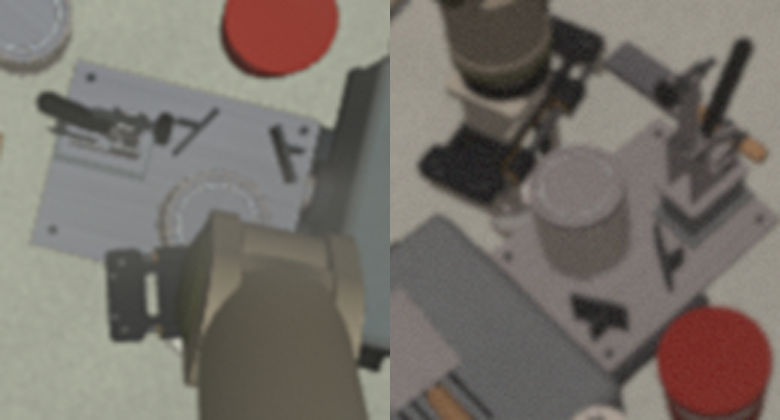

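```bash

python3 -m creep '[{"jaw":0.05,"tx":0.003,"ty":-0.005,"tz":0.014,"ax":0,"ay":0,"az":0},{"jaw":0.05,"tx":0,"ty":0,"tz":0.01,"ax":0,"ay":0,"az":0},{"jaw":0.05,"tx":-0.005,"ty":0,"tz":0,"ax":0,"ay":0,"az":0},{"jaw":0.05,"tx":-0.004,"ty":0,"tz":0,"ax":0,"ay":0,"az":0},{"jaw":0.05,"tx":-0.002,"ty":0,"tz":0,"ax":0,"ay":0,"az":0},{"jaw":0.05,"tx":-0.002,"ty":0,"tz":0,"ax":0,"ay":0,"az":0},{"jaw":0.05,"tx":0,"ty":0,"tz":0,"ax":0,"ay":0,"az":0}]'
python3 -c "
from h import *
go(-.0406,-.0124,.114)"
```

```text
time_s: 3.95
eef_pos: [0.4533, -0.1527, 0.1136]
tcp_rot: [-0.041, 0.999, 0.0, -0.001]
wrist_force: [-4.5, 1.4, 2.8]
grip_width: 0.0496
gripper_force: 2.2
t 3.95 shaker [-0.0956 -0.0017] 0.1136 yaw 4.6 F [-4.5  1.4  2.8] shift [-0.0495 -0.0263 -0.0005]
```

```bash

python3 -m creep '[{"jaw":0.05,"tx":-0.004,"ty":-0.002,"tz":0,"ax":0,"ay":0,"az":0},{"jaw":0.05,"tx":-0.004,"ty":-0.002,"tz":0,"ax":0,"ay":0,"az":0},{"jaw":0.05,"tx":-0.004,"ty":-0.002,"tz":0,"ax":0,"ay":0,"az":0},{"jaw":0.05,"tx":-0.004,"ty":-0.002,"tz":0,"ax":0,"ay":0,"az":0},{"jaw":0.05,"tx":-0.004,"ty":-0.002,"tz":0,"ax":0,"ay":0,"az":0},{"jaw":0.05,"tx":-0.004,"ty":-0.002,"tz":0,"ax":0,"ay":0,"az":0},{"jaw":0.05,"tx":-0.004,"ty":-0.002,"tz":0,"ax":0,"ay":0,"az":0},{"jaw":0.05,"tx":-0.004,"ty":-0.002,"tz":0,"ax":0,"ay":0,"az":0},{"jaw":0.05,"tx":-0.004,"ty":-0.002,"tz":0,"ax":0,"ay":0,"az":0},{"jaw":0.05,"tx":-0.004,"ty":-0.002,"tz":0,"ax":0,"ay":0,"az":0},{"jaw":0.05,"tx":0,"ty":0,"tz":0,"ax":0,"ay":0,"az":0}]'
python3 -c "
from h import *
go(-.0406,-.0124,.114)"
```

```text
time_s: 5.32
eef_pos: [0.4949, -0.1692, 0.1135]
tcp_rot: [-0.041, 0.999, 0.0, -0.001]
wrist_force: [-4.4, 1.5, 3.0]
grip_width: 0.0499
gripper_force: 2.8
t 5.33 shaker [-0.0515 -0.009 ] 0.1135 yaw 4.6 F [-4.4  1.5  3. ] shift [-0.0094 -0.0065 -0.0005]
```

```bash

python3 -m creep '[{"jaw":0.05,"tx":-0.002,"ty":-0.0013,"tz":0,"ax":0,"ay":0,"az":0},{"jaw":0.05,"tx":-0.002,"ty":-0.0013,"tz":0,"ax":0,"ay":0,"az":0},{"jaw":0.05,"tx":-0.002,"ty":-0.0013,"tz":0,"ax":0,"ay":0,"az":0},{"jaw":0.05,"tx":-0.002,"ty":-0.0013,"tz":0,"ax":0,"ay":0,"az":0},{"jaw":0.05,"tx":0,"ty":0,"tz":0,"ax":0,"ay":0,"az":0}]'
python3 -c "
from h import *
go(-.0406,-.0124,.114)"
```

```text
time_s: 5.95
eef_pos: [0.5006, -0.1722, 0.1133]
tcp_rot: [-0.041, 0.999, 0.001, -0.003]
wrist_force: [-12.5, 8.1, 10.3]
grip_width: 0.0501
gripper_force: 7.5
t 5.95 shaker [-0.0453 -0.0106] 0.1133 yaw 4.7 F [-12.5   8.1  10.3] shift [-0.004  -0.0031 -0.0007]
```

```bash

python3 -m creep '[{"jaw":0.05,"tx":-0.001,"ty":0,"tz":0,"ax":0,"ay":0,"az":0},{"jaw":0.05,"tx":-0.001,"ty":0,"tz":0,"ax":0,"ay":0,"az":0},{"jaw":0.05,"tx":0,"ty":0,"tz":0,"ax":0,"ay":0,"az":0}]'
python3 - <<'E'
from h import *
from station import r
import cv2
go(-.0406,-.0124,.114)
ims=[]
for n,(u,v) in (("top",(370,215)),("scene",(275,235))):
    c=r.capture(n);np.savez("p2"+n,**c);ims.append(cv2.resize(c["image"][v-70:v+70,u-65:u+65,::-1],(390,420),interpolation=cv2.INTER_CUBIC))
cv2.imwrite("pics/p2.png",np.hstack(ims))
E
```

```text
time_s: 6.32
eef_pos: [0.5009, -0.1719, 0.1132]
tcp_rot: [-0.041, 0.999, 0.002, -0.005]
wrist_force: [-16.6, 7.3, 14.7]
grip_width: 0.0505
gripper_force: 9.8
t 6.33 shaker [-0.045  -0.0103] 0.1132 yaw 4.7 F [-16.6   7.3  14.7] shift [-0.0036 -0.0033 -0.0008]
```

View pics/p2.png

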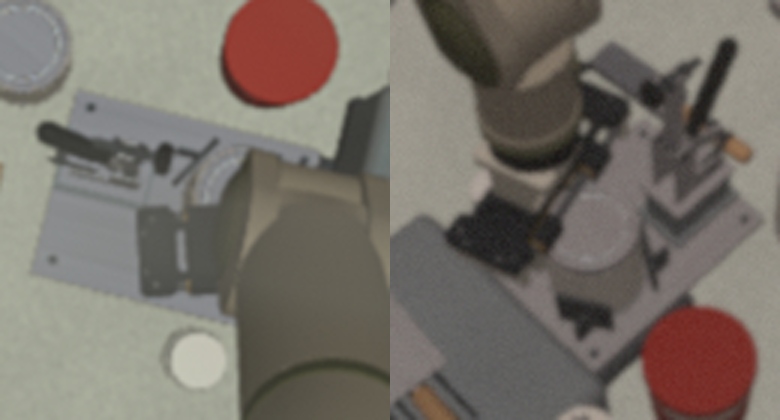

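```bash
python3 -c "
from h import *
w=ray('scene',(277.5,242.5),.152);print((R(A).T@(w-S)).round(4))
print(proj('scene',np.array([[*S,.152]])))"
```

```text
[ 0.0029 -0.0031]
[[277.62558096 241.06750475]]
```

```bash

python3 -m creep '[{"jaw":0.05,"tx":0,"ty":0.0015,"tz":0,"ax":0,"ay":0,"az":0},{"jaw":0.05,"tx":0,"ty":0.0015,"tz":0,"ax":0,"ay":0,"az":0},{"jaw":0.05,"tx":0,"ty":0,"tz":0,"ax":0,"ay":0,"az":0}]'
python3 -c "
from h import *
go(-.0406,-.0124,.114)"
python3 -m creep '[{"jaw":0.05,"tx":0,"ty":-0.001,"tz":0,"ax":0,"ay":0,"az":0},{"jaw":0.05,"tx":-0.001,"ty":0,"tz":0,"ax":0,"ay":0,"az":0},{"jaw":0.05,"tx":0,"ty":0,"tz":0,"ax":0,"ay":0,"az":0}]'
python3 -c "
from h import *
go(-.0406,-.0124,.114)"
```

```text
time_s: 6.8
eef_pos: [0.5033, -0.1709, 0.1134]
tcp_rot: [-0.04, 0.999, 0.0, -0.002]
wrist_force: [-8.5, 0.8, 4.2]
grip_width: 0.0502
gripper_force: 6.2
t 6.8 shaker [-0.0429 -0.0088] 0.1134 yaw 4.6 F [-8.5  0.8  4.2] shift [-0.0012 -0.0041 -0.0007]
time_s: 7.18
eef_pos: [0.5033, -0.171, 0.1133]
tcp_rot: [-0.04, 0.999, 0.001, -0.003]
wrist_force: [-11.8, 4.7, 7.9]
grip_width: 0.0499
gripper_force: 7.5
t 7.17 shaker [-0.0429 -0.0089] 0.1133 yaw 4.6 F [-11.8   4.7   7.9] shift [-0.0012 -0.004  -0.0008]
```

```bash

python3 -m creep '[{"jaw":0.05,"tx":0,"ty":0.002,"tz":0,"ax":0,"ay":0,"az":0},{"jaw":0.05,"tx":-0.0005,"ty":0.001,"tz":0,"ax":0,"ay":0,"az":0},{"jaw":0.05,"tx":0,"ty":0,"tz":0,"ax":0,"ay":0,"az":0}]'
python3 -c "
from h import *
go(-.0406,-.0124,.114)"
python3 -m creep '[{"jaw":0.05,"tx":-0.001,"ty":0.001,"tz":0,"ax":0,"ay":0,"az":0},{"jaw":0.05,"tx":-0.001,"ty":0.001,"tz":0,"ax":0,"ay":0,"az":0},{"jaw":0.05,"tx":0,"ty":0,"tz":0,"ax":0,"ay":0,"az":0}]'
python3 -c "
from h import *
go(-.0406,-.0124,.114)"
```

```text
time_s: 7.55
eef_pos: [0.5046, -0.1703, 0.1133]
tcp_rot: [-0.039, 0.999, -0.0, -0.002]
wrist_force: [-7.9, -4.2, 3.9]
grip_width: 0.0503
gripper_force: 6.5
t 7.55 shaker [-0.0418 -0.0079] 0.1133 yaw 4.5 F [-7.9 -4.2  3.9] shift [ 0.0001 -0.0047 -0.0006]
time_s: 7.92
eef_pos: [0.5046, -0.1698, 0.1133]
tcp_rot: [-0.038, 0.999, -0.001, -0.004]
wrist_force: [-13.9, -9.7, 7.1]
grip_width: 0.0502
gripper_force: 9.7
t 7.92 shaker [-0.0419 -0.0075] 0.1133 yaw 4.4 F [-13.9  -9.7   7.1] shift [ 0.0002 -0.0051 -0.0007]
```

```bash

python3 -m creep '[{"jaw":0.05,"tx":-0.0005,"ty":-0.0015,"tz":0,"ax":0,"ay":0,"az":0},{"jaw":0.05,"tx":-0.0005,"ty":-0.0015,"tz":0,"ax":0,"ay":0,"az":0},{"jaw":0.05,"tx":0,"ty":0,"tz":0,"ax":0,"ay":0,"az":0}]'
python3 -c "
from h import *
go(-.0406,-.0124,.114)"
```

```text
time_s: 8.3
eef_pos: [0.5047, -0.1704, 0.1132]
tcp_rot: [-0.039, 0.999, 0.0, -0.005]
wrist_force: [-17.5, -1.0, 11.7]
grip_width: 0.0503
gripper_force: 10.6
t 8.3 shaker [-0.0416 -0.008 ] 0.1132 yaw 4.5 F [-17.5  -1.   11.7] shift [ 0.0003 -0.0045 -0.0008]
```

```bash

python3 -m creep '[{"jaw":0.05,"tx":0.004,"ty":0,"tz":0,"ax":0,"ay":0,"az":0},{"jaw":0.05,"tx":0.01,"ty":0,"tz":0,"ax":0,"ay":0,"az":0},{"jaw":0.05,"tx":0.025,"ty":0,"tz":0,"ax":0,"ay":0,"az":0},{"jaw":0.05,"tx":0.015,"ty":0,"tz":0,"ax":0,"ay":0,"az":0},{"jaw":0.0,"tx":0,"ty":0,"tz":-0.04,"ax":0,"ay":0,"az":0},{"jaw":0.0,"tx":0,"ty":0,"tz":-0.05,"ax":0,"ay":0,"az":0},{"jaw":0.0,"tx":0,"ty":0,"tz":-0.05,"ax":0,"ay":0,"az":0},{"jaw":0.0,"tx":0,"ty":0,"tz":-0.05,"ax":0,"ay":0,"az":0},{"jaw":0.0,"tx":0,"ty":0,"tz":-0.04,"ax":0,"ay":0,"az":0}]'
python3 -m creep '[{"jaw":0,"tx":0,"ty":0,"tz":0,"ax":0,"ay":0,"az":10.7},{"jaw":0,"tx":0,"ty":0,"tz":0,"ax":0,"ay":0,"az":10.7},{"jaw":0,"tx":0,"ty":0,"tz":0,"ax":0,"ay":0,"az":10.7},{"jaw":0,"tx":0,"ty":0,"tz":0,"ax":0,"ay":0,"az":10.7},{"jaw":0,"tx":0,"ty":0,"tz":0,"ax":0,"ay":0,"az":10.7},{"jaw":0,"tx":0,"ty":0,"tz":0,"ax":0,"ay":0,"az":10.7},{"jaw":0,"tx":0,"ty":0,"tz":0,"ax":0,"ay":0,"az":10.7},{"jaw":0,"tx":0,"ty":0,"tz":0,"ax":0,"ay":0,"az":10.7},{"jaw":0,"tx":0,"ty":0,"tz":0,"ax":0,"ay":0,"az":10.7},{"jaw":0,"tx":0,"ty":0,"tz":0,"ax":0,"ay":0,"az":10.7},{"jaw":0,"tx":0,"ty":0,"tz":0,"ax":0,"ay":0,"az":0}]'
python3 - <<'E'
from h import *
from station import r
import cv2
go(0,.134,.34)
ims=[]
for n,(u,v) in (("top",(370,215)),("scene",(275,235))):
    c=r.capture(n);np.savez("p3"+n,**c);ims.append(cv2.resize(c["image"][v-70:v+70,u-65:u+65,::-1],(390,420),interpolation=cv2.INTER_CUBIC))
cv2.imwrite("pics/p3.png",np.hstack(ims))
E
```

```text
time_s: 9.43
eef_pos: [0.4569, -0.1741, 0.3461]
tcp_rot: [-0.04, 0.999, -0.0, 0.001]
wrist_force: [0.0, -0.9, -0.9]
grip_width: 0.0047
gripper_force: 0.0
time_s: 10.8
eef_pos: [0.4568, -0.1739, 0.3438]
tcp_rot: [0.779, 0.627, 0.0, 0.0]
wrist_force: [-0.2, 0.6, -0.3]
grip_width: 0.0006
gripper_force: 0.0
t 10.8 shaker [-0.0877 -0.0217] 0.3438 yaw -102.3 F [-0.2  0.6 -0.3] shift [0.1556 0.088  0.0038]
```

View pics/p3.png

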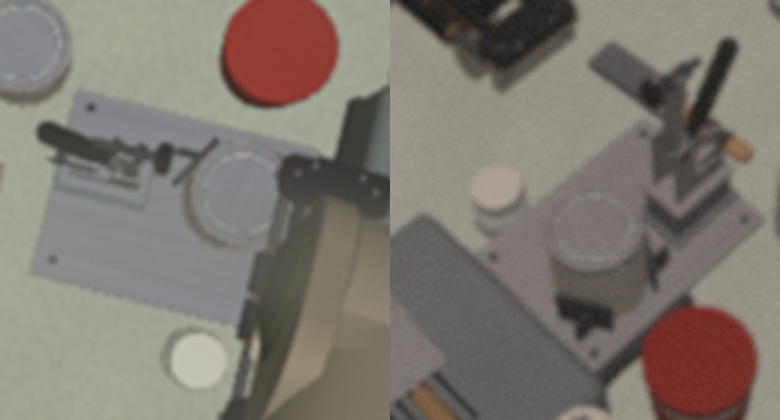

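```bash

python3 -m creep '[{"jaw":0,"tx":0.052,"ty":0.03,"tz":0,"ax":0,"ay":0,"az":0},{"jaw":0,"tx":0.052,"ty":0.029,"tz":0,"ax":0,"ay":0,"az":0},{"jaw":0,"tx":0.052,"ty":0.029,"tz":0,"ax":0,"ay":0,"az":0},{"jaw":0,"tx":0,"ty":0,"tz":0,"ax":0,"ay":0,"az":0}]'
python3 - <<'E'
from h import *
go(0,.134,.269)
E
```

```text
time_s: 11.4
eef_pos: [0.5783, -0.0359, 0.3428]
tcp_rot: [0.776, 0.631, 0.0, -0.0]
wrist_force: [-0.9, 0.3, -0.8]
grip_width: 0.0005
gripper_force: 0.0
t 11.4 shaker [0.0015 0.1391] 0.3428 yaw -101.8 F [-0.9  0.3 -0.8] shift [-0.0052 -0.0015  0.0738]
```

```bash

python3 -m creep '[{"jaw":0,"tx":-0.005,"ty":-0.002,"tz":0,"ax":0,"ay":0,"az":0},{"jaw":0,"tx":0,"ty":0,"tz":0.025,"ax":0,"ay":0,"az":0},{"jaw":0,"tx":0,"ty":0,"tz":0.025,"ax":0,"ay":0,"az":0},{"jaw":0,"tx":0,"ty":0,"tz":0.024,"ax":0,"ay":0,"az":0},{"jaw":0,"tx":0,"ty":0,"tz":0,"ax":0,"ay":0,"az":0},{"jaw":0,"tx":0.006,"ty":0,"tz":0,"ax":0,"ay":0,"az":0},{"jaw":0,"tx":0.006,"ty":0,"tz":0,"ax":0,"ay":0,"az":0},{"jaw":0,"tx":0.005,"ty":0,"tz":0,"ax":0,"ay":0,"az":0},{"jaw":0,"tx":0.005,"ty":0,"tz":0.001,"ax":0,"ay":0,"az":0},{"jaw":0,"tx":0,"ty":0,"tz":0,"ax":0,"ay":0,"az":0}]'
python3 - <<'E'
from h import *
from station import r
import cv2
go(0,.1875,.261)
ims=[]
for n,(u,v) in (("top",(345,200)),("scene",(285,225))):
    c=r.capture(n);np.savez("p4"+n,**c);ims.append(cv2.resize(c["image"][v-70:v+70,u-65:u+65,::-1],(390,420),interpolation=cv2.INTER_CUBIC))
cv2.imwrite("pics/p4.png",np.hstack(ims))
E
```

```text
time_s: 12.65
eef_pos: [0.5779, -0.023, 0.2688]
tcp_rot: [0.779, 0.627, 0.0, 0.0]
wrist_force: [-0.0, -0.9, 2.4]
grip_width: 0.0004
gripper_force: 0.8
t 12.65 shaker [-0.0017  0.1516] 0.2688 yaw -102.3 F [-0.  -0.9  2.4] shift [0.0359 0.0017 0.0078]
```

View pics/p4.png

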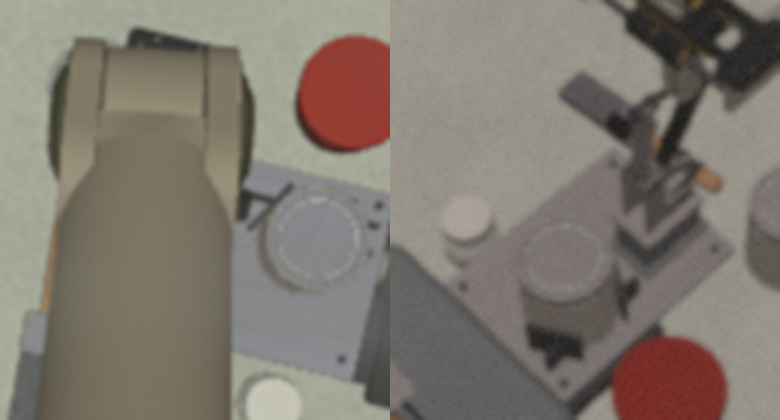

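```bash

python3 -m creep '[{"jaw":0,"tx":0.006,"ty":0,"tz":0.001,"ax":0,"ay":0,"az":0},{"jaw":0,"tx":0.006,"ty":0,"tz":0.001,"ax":0,"ay":0,"az":0},{"jaw":0,"tx":0.006,"ty":0,"tz":0.001,"ax":0,"ay":0,"az":0},{"jaw":0,"tx":0.006,"ty":0,"tz":0.001,"ax":0,"ay":0,"az":0},{"jaw":0,"tx":0.006,"ty":0,"tz":0.002,"ax":0,"ay":0,"az":0},{"jaw":0,"tx":0.006,"ty":0,"tz":0.002,"ax":0,"ay":0,"az":0},{"jaw":0,"tx":0.004,"ty":0,"tz":0.002,"ax":0,"ay":0,"az":0},{"jaw":0,"tx":0.004,"ty":0,"tz":0.002,"ax":0,"ay":0,"az":0},{"jaw":0,"tx":0,"ty":0,"tz":0,"ax":0,"ay":0,"az":0}]'
python3 - <<'E'
from h import *
go(0,.203,.222)
E
```

```text
time_s: 13.88
eef_pos: [0.5881, 0.0214, 0.2581]
tcp_rot: [0.779, 0.627, 0.002, 0.0]
wrist_force: [-0.7, 0.4, 12.5]
grip_width: 0.0003
gripper_force: 5.4
t 13.88 shaker [-0.0012  0.1972] 0.2581 yaw -102.3 F [-0.7  0.4 12.5] shift [0.0057 0.0011 0.0361]
```

```bash

python3 -m creep '[{"jaw":0,"tx":0.002,"ty":0,"tz":0.004,"ax":0,"ay":0,"az":0},{"jaw":0,"tx":0.002,"ty":0,"tz":0.004,"ax":0,"ay":0,"az":0},{"jaw":0,"tx":0.001,"ty":0,"tz":0.004,"ax":0,"ay":0,"az":0},{"jaw":0,"tx":0.001,"ty":0,"tz":0.004,"ax":0,"ay":0,"az":0},{"jaw":0,"tx":0,"ty":0,"tz":0.004,"ax":0,"ay":0,"az":0},{"jaw":0,"tx":0,"ty":0,"tz":0.004,"ax":0,"ay":0,"az":0},{"jaw":0,"tx":0,"ty":0,"tz":0.004,"ax":0,"ay":0,"az":0},{"jaw":0,"tx":0,"ty":0,"tz":0.004,"ax":0,"ay":0,"az":0},{"jaw":0,"tx":0,"ty":0,"tz":0,"ax":0,"ay":0,"az":0}]'
python3 - <<'E'
from h import *
go(0,.203,.222)
E
```

```text
time_s: 15.0
eef_pos: [0.5879, 0.0252, 0.224]
tcp_rot: [0.779, 0.627, -0.001, -0.0]
wrist_force: [-0.2, 0.6, 0.3]
grip_width: 0.0004
gripper_force: 0.0
t 15.0 shaker [-0.0022  0.2009] 0.224 yaw -102.4 F [-0.2  0.6  0.3] shift [0.0021 0.0022 0.002 ]
```

```bash

python3 -m creep '[{"jaw":0,"tx":0,"ty":0,"tz":-0.01,"ax":0,"ay":0,"az":0},{"jaw":0,"tx":0,"ty":0,"tz":-0.04,"ax":0,"ay":0,"az":0},{"jaw":0,"tx":0,"ty":0,"tz":-0.05,"ax":0,"ay":0,"az":0},{"jaw":0,"tx":0,"ty":0,"tz":-0.04,"ax":0,"ay":0,"az":0},{"jaw":0,"tx":0.05,"ty":-0.05,"tz":0,"ax":0,"ay":0,"az":0},{"jaw":0,"tx":0.05,"ty":-0.05,"tz":0,"ax":0,"ay":0,"az":0},{"jaw":0,"tx":0.05,"ty":0,"tz":0,"ax":0,"ay":0,"az":0},{"jaw":0,"tx":0.05,"ty":0,"tz":0,"ax":0,"ay":0,"az":0},{"jaw":0,"tx":0,"ty":0,"tz":0,"ax":0,"ay":0,"az":0}]'
python3 - <<'E'
from h import *
from station import r
import cv2
go(0,.203,.222)
ims=[]
for n,(u,v) in (("top",(345,200)),("scene",(285,225))):
    c=r.capture(n);ims.append(cv2.resize(c["image"][v-70:v+70,u-65:u+65,::-1],(390,420),interpolation=cv2.INTER_CUBIC))
cv2.imwrite("pics/p5.png",np.hstack(ims))
E
```

```text
time_s: 16.12
eef_pos: [0.542, 0.2327, 0.365]
tcp_rot: [0.777, 0.629, 0.001, -0.001]
wrist_force: [-0.4, 0.4, -0.3]
grip_width: 0.0006
gripper_force: 0.0
t 16.12 shaker [-0.0915  0.3938] 0.365 yaw -102.0 F [-0.4  0.4 -0.3] shift [-0.1915  0.0904  0.1427]
```

View pics/p5.png

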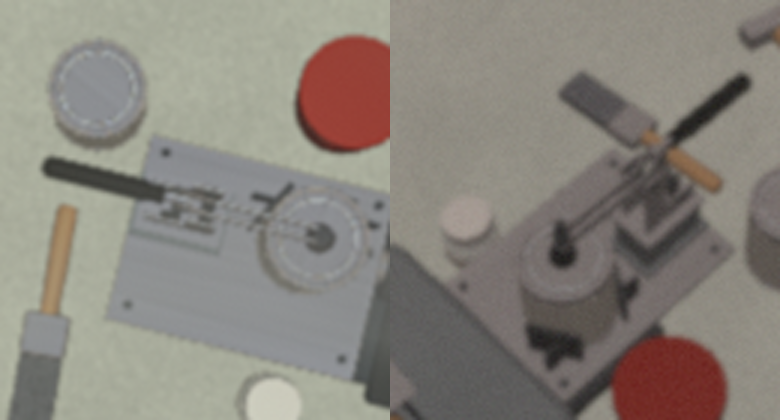

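The handle lies level and the foot presses the lid's middle (top crop about (320,238)). The can is in the V, and nothing else has moved.

```bash
python3 -c "
from station import r
print(r.finish_job())"
```

```text
the job is handed in; nothing more can be done
None
```

The can is fully home in the V stop, the clamp is locked with its foot pressing the middle of the lid, nothing else in view moved, and the job was handed in at about 16 s.

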